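# Close up the aroma diffuser

### The arm

A 6-joint arm with a two-finger parallel gripper is mounted at the origin on the work surface. World frame = base frame: x ahead of the robot, y to its left, z up, the work surface at z = 0. Lengths are in m, angles in degrees, forces in N, time in s.
With the tool pointing down it reaches from about 0.275 to 0.975 m from the base axis. Payload 8.4 kg.
Tool frame: the origin (TCP) lies midway between the tips of the shut fingers; the grasp point (between the pads) lies 19 mm behind it; z points along the fingers, y is the line along which they close (so a half turn about z gives the same grasp; the last joint's range is limited). The gripper opens to 92 mm and grips with 3 to 60 N. Pads are 20 mm wide; open, the fingers measure 128 mm over their backs; the gripper's body (75 mm by 189 mm) begins 69 mm behind the grasp point.
Start: joints at [-63.908, 20.225, 93.587, -0, 66.188, -0.138], TCP at [0.276, -0.561, 0.215] pointing down, gripper open.
Joint ranges: [-150.9, 150.9], [-52.94, 120.26], [3.33, 152.33], [-74.26, 254.26], [0, 154.13], [-172.89, 172.89]. Speed limits (degrees/s): [127.2, 127.2, 159.86, 180, 180, 180].

### API

Orientations are given as a 3x3 rotation matrix whose columns are the frame's x, y, z axes.
In Python, from workcell import env, viewer, ticket gives the robot as it stands.
- The arm moves only by the tool send_rows, never from a script. Its argument "increments" is a list of rows, each a list of 2 entries, a list of its own where there are three numbers: the shift along the tool's x, y, z in mm, then the turn, a rotation vector about the tool's x, y, z in rad. In form: [[[x, y, z], [ax, ay, az]], ...]. A call has 1 to 8 rows; each row is the pose to reach, as a shift and turn from the pose commanded when the call began, along the tool's axes at that moment; what a row does not reach only later rows make up. A row lasts 1/10 s, in which the tool goes at most 50 mm and 8.59 degrees, less where a joint would pass 70% of its speed; a pose out of reach is approached as far as the arm can. A call with a gripper value outside its range is refused whole. "grip" is the finger opening in mm, from 0 to 91.9, set as the call begins (left out, the last holds). The fingers move at their own pace and stop on an object; "force" is the grip in N (left out, the last holds). Time passes only in rows, so rows that repeat a pose let the fingers close. It gives the time, the measured TCP pose, the force, the opening and the grip force at its end, in the units of the state.
- env.observe(): the state, without advancing time (a new reading comes with each control period).
- viewer.read_camera(name): name is "scene" or "side" or "wrist"; returns (picture, depth): 384x512x3 uint8, red, green, blue; 384x512 float32, m along the optical axis (not along the pixel's ray), 0 where there is no reading.
- viewer.calibration(name): a dict with "camera_matrix" (3x3 intrinsics, pixels), "R" (3x3) and "t" (3): a world point X has camera coordinates R X + t; the wrist camera has in their place "hand_eye" (4x4, takes a point from camera to tool coordinates, whose origin is the TCP and whose axes are the flange's). Camera axes: x right, y down, z forward; pixel columns grow to the right and rows downward; lengths in m; the calibration is good to about 2 mm. A picture is of the moment at which its call begins: read the wrist's pose just before it. calibration takes no time and is no camera call.
- ticket.sign_off(): hands the job in; it is judged then, once.
Trained networks look in the newest picture that a camera, given by its name, has taken for a name from the list of things; names that differ only in an ending like _2 or _b are one class to them, and where a whole thing is asked for, a point or a joint stands for the part that bears it (a point fixed in the world has none). Each returns a list of dicts, best first, with "p" (0 to 1); they miss things now and then, are a little off and sometimes report something else, mostly with a low value. They report only what shows in the picture. A call takes as long as a camera call. They do not tell look-alikes from the thing itself.
- viewer.spot_in(camera, label): "extent" ([left, top, right, bottom] in pixels, round what is visible of it).
The state is a dict: "t": time; "joint_positions": joint angles; "joint_vel": joint speeds; "tau": joint torques, N m; "tool_pos": TCP position; "orientation": TCP orientation; "wrist_force": force on the tool from outside, world axes, zero at the start; "torque": the same for the moment, N m; "opening": finger opening in m; "grip_force": force on a finger pad.
Only numpy, scipy, OpenCV 4.12 (cv2) and the standard library are available. Lean on these libraries where they do the work, as an engineer would, in place of code of your own. Each camera call takes 0.05 s, during which the arm holds its last target. There are 200 camera calls.

### The job

Close up the aroma diffuser: set the small inner cover with its chimney up over the open tank inside the base's collar, then put the tall outer cover over it and lock it on. The outer cover has a twist fit: lower it with its finger grips about an eighth of a turn anticlockwise (seen from above) from the line through the base's button panel, until its rim sits all the way down on the base, then turn it clockwise to the stop, so that the grips line up with the button panel and the cable inlet. Do not drop either cover, and leave the other things on the table where they stand.

Things in the scene. Friction and masses are not known exactly. Their poses are not given: they have to be found in the camera images.
- diffuser: Base of the aroma diffuser: wood-finish drum, 124 mm diameter, on suction feet (does not move). Origin: centre of underside, z up. -x is the front, with a low black button panel 56 mm wide reaching 82 mm from the axis, 31 mm high; +x the back, with the cable inlet. A pale upright rib marks front and back on the drum's side. Flat top (shoulder) at z = 60 mm, a round collar standing on it.
- collar_mouth (a point): Centre of the collar's mouth, on the base's axis, 79 mm above the base's underside; axes as the base's. The collar is 86 mm outside and 78 mm inside from 60 to 73 mm above the underside, then tapers in to a 74 mm mouth. Inside it, 60 mm above the underside, is a flat ledge around the tank opening (54 mm), on which the inner cover rests.
- bayonet (a point): Point on the base's axis, 68 mm above its underside: the height of the undersides of the two bayonet lugs. The lugs stand out of the collar at front and back (-x, +x), each 28 degrees wide, to radius 51 mm, with sloped tops from 73 mm up. A stop below each lug's clockwise end halts the turned outer cover with its x axis along the base's x axis.
- inner_cover_mid (a point): Inner cover: pale hollow plastic splash dome, round, 69 mm diameter, 54 mm high, about 50 g, standing rim down. Point on its axis half-way up, 27 mm above the rim; z up. Rim edge chamfered to 64 mm. Above 30 mm from the rim it is a straight chimney, 30 mm diameter, to grip. It drops freely into the collar; at rest on the ledge this point is 87 mm above the base's underside.
- outer_cover_mid (a point): Outer cover: white hollow plastic shell, 120 mm high, about 180 g, standing rim down. Point on its axis half-way up, 60 mm above the rim; z up, x through its two finger grips (a half turn makes no difference). Skirt 114 mm outside, 107 mm inside, 22 mm high, then narrowing to a 43 mm neck from 84 mm up. Rim down on the base's shoulder, this point is 120 mm above the base's underside.
- outer_cover_grips (a point): Point on the outer cover's axis at the height of its finger grips, 102 mm above its rim; axes as the cover's. The grips are two flat pads on the neck at +x and -x, 26 mm wide, 56 mm apart over their outer faces, 85 to 119 mm above the rim. A small rib on the skirt below each grip marks the same line.
- outer_cover_rim (a point): Centre of the outer cover's rim; axes as the cover's. Two lugs inside, in line with the grips, 28 degrees wide, 5 mm high, reach in to radius 45.5 mm. Centred within 2 mm, the cover goes fully down with its x axis 34 to 135 degrees anticlockwise from above of the base's x axis (45 is usual); nearer, it stays 13 mm or more too high. Down, it turns freely clockwise to the stop.
- dropper_a: Bystander: amber dropper bottle, 36 mm diameter, 91 mm high; origin at the centre of its underside.
- dropper_b: Bystander: a second, equal dropper bottle.
- amber_jar: Bystander: amber jar with a metal lid, 68 mm diameter, 82 mm high; origin at the centre of its underside.
- mixing_bowl: Bystander: steel mixing bowl, 110 mm diameter, 45 mm high; origin at the centre of its underside.
- filling_cup: Bystander: white filling cup with a handle, 68 mm diameter, 75 mm high; origin at the centre of its underside.
- phone: Bystander: black telephone lying flat, 150 x 72 x 9 mm; origin at the centre of its underside.
- kraft_canister: Bystander: brown card canister with a wooden lid, 87 mm diameter, 133 mm high; origin at the centre of its underside.
Not all that is in view belongs to the job. Leave any blue or yellow look-alike of the part that bears inner_cover_mid alone.

How it is judged (in metres and radians):
On the way, in this order (a step that is already met when the one before it is completed fails the run):
1. the inner cover rests on the ledge inside the collar, upright, and is let go (z of inner_cover_mid in the frame of diffuser between 0.084 and 0.09 m and horizontal distance between inner_cover_mid and diffuser below 0.007 m and angle between inner_cover_mid's own z axis and vertical below 0.1 rad and contact force between inner_cover and the fingers below 0.05 N), for 0.2 s.
2. the outer cover is all the way down on the base around the inner cover, not yet turned home (z of outer_cover_mid in the frame of diffuser below 0.125 m and horizontal distance between outer_cover_mid and diffuser below 0.005 m and angle between outer_cover_mid's own z axis and vertical below 0.08 rad and angle between the x axis of outer_cover_mid and the x axis of diffuser, either way round above 0.3 rad), for 0.1 s.
At the end, for the whole second after the job is handed in: Inner cover upright on the ledge in the collar (height within 3 mm, 7 mm of the axis, tilt under 0.1 rad); outer cover around it, rim down on the shoulder (height -3 to +5 mm, 5 mm of the axis, tilt under 0.06 rad), grips within 0.14 rad of the base's front-to-back line, at rest (z of inner_cover_mid in the frame of diffuser between 0.084 and 0.09 m and horizontal distance between inner_cover_mid and diffuser below 0.007 m and angle between inner_cover_mid's own z axis and vertical below 0.1 rad and z of outer_cover_mid in the frame of diffuser between 0.117 and 0.125 m and horizontal distance between outer_cover_mid and diffuser below 0.005 m and angle between outer_cover_mid's own z axis and vertical below 0.06 rad and angle between the x axis of outer_cover_mid and the x axis of diffuser, either way round below 0.14 rad and linear speed of outer_cover below 0.02 m/s and angular speed of outer_cover below 0.1 rad/s); the robot touches nothing.
It fails at once if a cover is dropped (it falls free of the fingers faster than 0.6 m/s) ((linear speed of outer_cover above 0.6 m/s and contact force between outer_cover and the fingers below 0.01 N) or (linear speed of inner_cover above 0.6 m/s and contact force between inner_cover and the fingers below 0.01 N)).
It fails at once if a bystander is moved more than 25 mm or knocked over (distance of any of dropper_a, dropper_b, amber_jar, mixing_bowl, filling_cup, phone, kraft_canister from where it was at the start of the episode above 0.025 m or angle between any of dropper_a, dropper_b, amber_jar, filling_cup, kraft_canister's own z axis and vertical above 0.5 rad).
It also fails if it takes over 64 s, if anything falls off the work surface, if the arm or the gripper's body presses on something with over 40 N, if the wrist force passes 120 N, or if a joint passes its speed limit or range.

## Working session

There is one attempt and no reset: what is moved stays moved. The work goes in short steps, Python scripts to look and compute and a tool call to move; the robot and the scene stay as the last step left them, time stands still between calls to the robot, and variables do not carry over. Pictures are saved under pics/ and viewed, at most 10 in all, crops included, and the job is handed in when it is done.

Besides the shell and the picture viewer there is one more tool, called after ">>>" by a JSON object that holds its "op" and its "data". send_rows: Moves the arm, as the interface text tells. Its arguments: {"type":"object","properties":{"increments":{"type":"array","items":{"type":"array"}},"grip":{"type":"number"},"force":{"type":"number"}},"required":["increments"]}

```bash
mkdir -p pics; ls
cat > h.py <<'E'
import numpy as np, cv2
from workcell import env, viewer, ticket
def cloud(name):
    s=env.observe(); im,d=viewer.read_camera(name); c=viewer.calibration(name); K=np.array(c["camera_matrix"])
    v,u=np.mgrid[:384,:512]; P=np.stack([(u-K[0,2])/K[0,0]*d,(v-K[1,2])/K[1,1]*d,d],-1)
    if name=="wrist":
        H=np.array(c["hand_eye"]); P=P@H[:3,:3].T+H[:3,3]; P=P@np.array(s["orientation"]).T+np.array(s["tool_pos"])
    else: P=(P-np.array(c["t"]))@np.array(c["R"])
    P[d==0]=np.nan
    return im,d,P
E
python3 - <<'E'
from h import *
s=env.observe(); print({k:np.round(v,3).tolist() for k,v in s.items()})
ims=[]
for n in ["scene","side"]:
    im,d,P=cloud(n); np.savez(n+"0.npz",im=im,P=P); ims.append(im)
    for l in ["diffuser","inner_cover_mid","outer_cover_mid","dropper_a","amber_jar","mixing_bowl","filling_cup","phone","kraft_canister"]:
        for r in viewer.spot_in(n,l)[:3]:
            e=r["extent"]; u=int((e[0]+e[2])/2); v=int((e[1]+e[3])/2)
            print(n,l,np.round(r["p"],2),np.round(e),np.round(P[v,u],3))
    cv2.imwrite(f"pics/{n}0.png",cv2.resize(im[:,:,::-1],(800,600)))
E
```

```text
pics
{'t': 0.0, 'joint_positions': [-63.907, 20.262, 93.627, 0.0, 66.188, -0.138], 'joint_vel': [-0.027, 0.006, -0.014, -0.109, 0.04, 0.034], 'tau': [-0.003, -59.386, -33.422, 0.07, 0.023, -0.0], 'tool_pos': [0.276, -0.56, 0.214], 'orientation': [[0.897, 0.442, -0.001], [0.442, -0.897, 0.001], [0.0, -0.001, -1.0]], 'wrist_force': [-0.7, -0.492, 0.648], 'torque': [-0.006, 0.003, 0.061], 'grip_force': 0.0, 'opening': 0.092}
scene diffuser 0.88 [207. 195. 254. 246.] [ 0.575 -0.04   0.048]
scene inner_cover_mid 0.83 [276. 211. 303. 237.] [0.599 0.107 0.036]
scene inner_cover_mid 0.81 [311. 178. 335. 202.] [0.513 0.214 0.041]
scene inner_cover_mid 0.68 [364. 176. 392. 202.] [0.529 0.366 0.031]
scene outer_cover_mid 0.29 [206. 193. 259. 246.] [ 0.573 -0.035  0.048]
scene dropper_a 0.79 [264. 139. 278. 166.] [0.372 0.098 0.044]
scene dropper_a 0.64 [123. 146. 140. 167.] [ 0.34  -0.29   0.057]
scene amber_jar 0.7 [196. 147. 221. 182.] [ 0.413 -0.08   0.076]
scene mixing_bowl 0.9 [326. 244. 370. 284.] [0.715 0.234 0.003]
scene mixing_bowl 0.46 [209. 194. 256. 246.] [ 0.576 -0.035  0.048]
scen
[... 419 characters left out ...]
[249. 251. 277. 275.] [0.374 0.201 0.035]
side inner_cover_mid 0.78 [206. 238. 232. 265.] [0.488 0.233 0.037]
side outer_cover_mid 0.91 [286. 122. 325. 169.] [ 0.465 -0.199  0.071]
side outer_cover_mid 0.2 [299. 170. 323. 204.] [ 0.374 -0.052  0.082]
side dropper_a 0.66 [346. 138. 362. 162.] [ 0.332 -0.28   0.051]
side dropper_a 0.5 [284. 229. 294. 246.] [0.352 0.105 0.047]
side amber_jar 0.61 [302. 174. 325. 201.] [ 0.367 -0.058  0.076]
side mixing_bowl 0.62 [133. 189. 172. 224.] [0.752 0.204 0.007]
side filling_cup 0.58 [216. 110. 243. 139.] [ 0.723 -0.156  0.067]
side phone 0.63 [101. 230. 150. 279.] [0.706 0.362 0.009]
side kraft_canister 0.71 [258.  72. 281. 114.] [ 0.672 -0.325  0.102]
```

View pics/scene0.png

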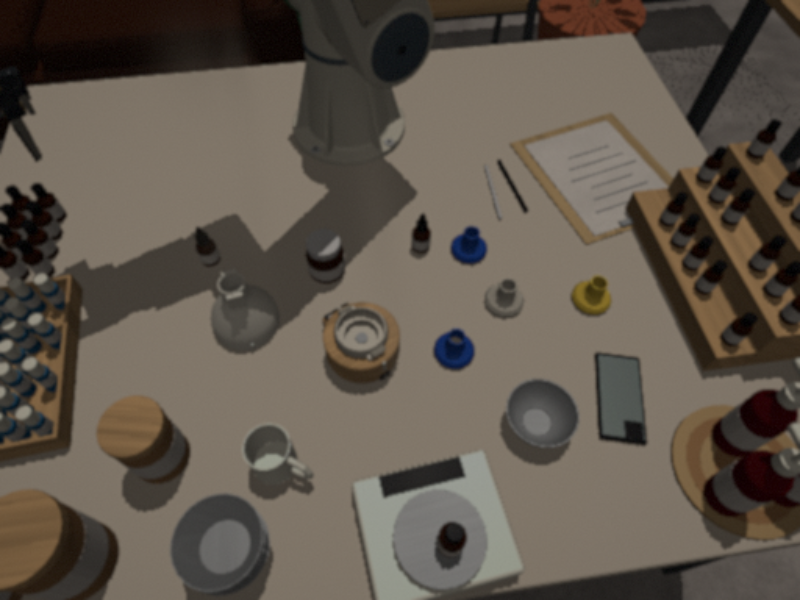

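View pics/side0.png

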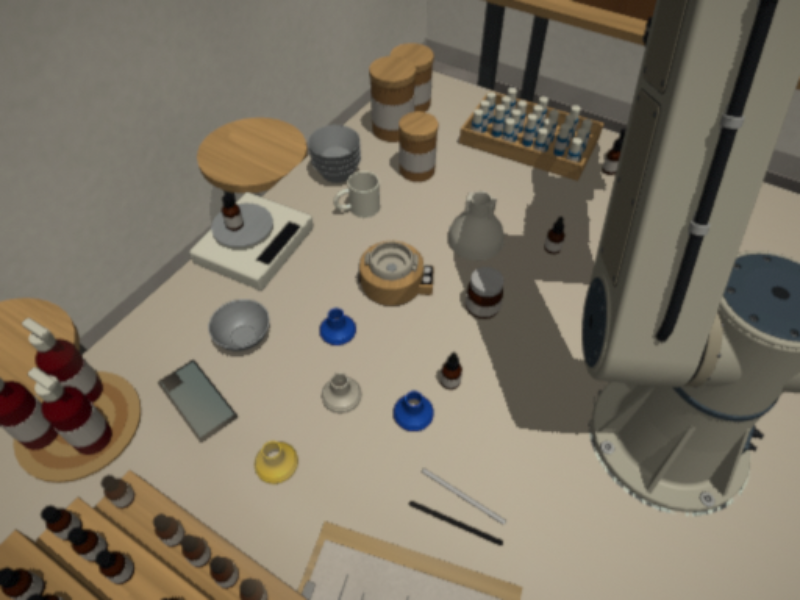

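The scene picture shows the base at (361,340), the outer cover at (245,310), the pale inner cover at (505,295), and blue and yellow look-alikes around it. The button panel points roughly toward the robot: it is at (428,280) in the side view. Next I'll fit the axes.

```bash
cat > fit.py <<'E'
import numpy as np
from scipy.optimize import least_squares
def circ(P,c0,zlo,zhi,rad,win):
    Q=P.reshape(-1,3); Q=Q[np.isfinite(Q[:,0])]
    c=np.array(c0,float)
    for _ in range(4):
        d=np.hypot(*(Q[:,:2]-c).T)
        S=Q[(Q[:,2]>zlo)&(Q[:,2]<zhi)&(abs(d-rad)<win)]
        if len(S)<8: return c,len(S),9
        r=least_squares(lambda p:np.hypot(*(S[:,:2]-p).T)-rad,c,loss="soft_l1",f_scale=.002); c=r.x; win=max(win*.6,.006)
    return np.round(c,4),len(S),round(float(np.std(r.fun)),4)
E
python3 - <<'E'
from h import *; from fit import circ
for n in ["scene","side"]:
    P=np.load(n+"0.npz")["P"]
    print(n,"base",circ(P,(.56,-.03),.01,.055,.062,.02),circ(P,(.56,-.03),.062,.073,.043,.012),"inner",circ(P,(.515,.218),.034,.05,.015,.015),circ(P,(.515,.218),.001,.006,.0345,.015),
     "outer",circ(P,(.465,-.21),.003,.02,.057,.03),circ(P,(.465,-.21),.088,.118,.0215,.015))
    Q=P.reshape(-1,3)
    for nm,c in [("inner",(.515,.218)),("outer",(.465,-.21)),("base",(.56,-.03))]:
        S=Q[np.hypot(Q[:,0]-c[0],Q[:,1]-c[1])<.07]; S=S[S[:,2]>.015]; t=S[S[:,2]>np.percentile(S[:,2],97)]; print(nm,len(S),S[:,2].max(),t.mean(0))
for n in ["wrist"]: print(viewer.calibration(n))
E
```

```text
scene base (array([ 0.5638, -0.0365]), 355, 0.001) (array([ 0.5677, -0.0352]), 167, 0.0025) inner (array([0.5022, 0.2218]), 68, 0.0008) (array([0.5131, 0.2239]), 41, 0.0035) outer (array([ 0.4768, -0.2294]), 143, 0.0012) (array([ 0.4814, -0.2289]), 231, 0.0023)
inner 345 0.05674725693703525 [0.50352624 0.21826406 0.05549286]
outer 1374 0.12269340592722071 [ 0.47872645 -0.22802272  0.12080522]
base 2020 0.08209471289710121 [ 0.56665177 -0.03750415  0.08009475]
side base (array([ 0.5642, -0.036 ]), 401, 0.0015) (array([ 0.5631, -0.0331]), 162, 0.0025) inner (array([0.4998, 0.2246]), 64, 0.0008) (array([0.5198, 0.2161]), 82, 0.0032) outer (array([ 0.4778, -0.2284]), 144, 0.0019) (array([ 0.4769, -0.2271]), 190, 0.0023)
inner 385 0.057882270214139726 [0.50009128 0.22415528 0.05603647]
outer 1057 0.124557306572386 [ 0.47332615 -0.22408666  0.12202831]
base 1422 0.08436397391924257 [ 0.56348102 -0.03111321  0.0808842 ]
{'camera_matrix': array([[285.3284734 ,   0.        , 257.70491694],
       [  0.        , 285.3284734 , 194.44593693],
       [  0.        ,   0.        ,   1.        ]]), 'hand_eye': array([[ 1.91532244e-04, -9.60426319e-01, -2.78534109e-01,
         7.73041195e-02],
       [ 9.99999937e-01,  2.67409156e-04, -2.34422132e-04,
        -1.52929377e-03],
       [ 2.99627757e-04, -2.78534046e-01,  9.60426309e-01,
        -1.70419303e-01],
       [ 0.00000000e+00,  0.00000000e+00,  0.00000000e+00,
         1.00000000e+00]])}
```

>>> {"op": "send_rows", "data": {"increments": [[[20,-13,-10],[0,0,0]],[[65,-42,-25],[0,0,0]],[[110,-70,-40],[0,0,0]],[[155,-99,-46],[0,0,0]],[[200,-128,-46],[0,0,0]],[[245,-157,-46],[0,0,0]],[[290,-185,-46],[0,0,0]],[[327,-209,-46],[0,0,0]]]}}

```text
t: 1.8
tool_pos: [0.4684, -0.2427, 0.2609]
orientation: [[0.897, 0.442, 0.001], [0.442, -0.897, -0.0], [0.0, 0.001, -1.0]]
wrist_force: [1.3, -0.4, -0.8]
opening: 0.0919
grip_force: 0.0
```

>>> {"op": "send_rows", "data": {"increments": [[[0,0,0],[0,0,0]],[[0,0,0],[0,0,0]]]}}

```text
t: 2.0
tool_pos: [0.4681, -0.2437, 0.2607]
orientation: [[0.896, 0.445, -0.0], [0.445, -0.896, -0.0], [-0.0, 0.0, -1.0]]
wrist_force: [-1.1, -0.5, 0.2]
opening: 0.0919
grip_force: 0.0
```

```bash
cat >> h.py <<'E'
def go(x,y,z,yaw=None,s=None):
    "print shift (mm) and turn (rad) in tool axes to world TCP x,y,z (yaw of tool x, deg)"
    from scipy.spatial.transform import Rotation as Rt
    s=s or env.observe(); R=np.array(s["orientation"]); d=R.T@(np.array([x,y,z])-s["tool_pos"])*1000
    a=np.zeros(3)
    if yaw is not None:
        c,n=np.cos(np.radians(yaw)),np.sin(np.radians(yaw)); a=Rt.from_matrix(R.T@np.array([[c,n,0],[n,-c,0],[0,0,-1]])).as_rotvec()
    else: yaw=np.degrees(np.arctan2(R[1,0],R[0,0]))
    print("t",round(s["t"],2),"pos",np.round(s["tool_pos"],4),"shift",np.round(d,1),"turn",np.round(a,4),"yaw",round(float(np.degrees(np.arctan2(R[1,0],R[0,0]))),2))
E
python3 - <<'E'
from h import *; from fit import circ
im,d,P=cloud("wrist"); np.savez("wo.npz",im=im,P=P); cv2.imwrite("pics/wo.png",cv2.resize(im[:,:,::-1],(640,480)))
print("neck",circ(P,(.477,-.228),.088,.118,.0215,.015),"skirt",circ(P,(.477,-.228),.003,.022,.057,.012))
Q=P.reshape(-1,3);S=Q[np.hypot(Q[:,0]-.477,Q[:,1]+.228)<.035];print(len(S),np.percentile(S[:,2],[50,90,97,100]))
go(.564,-.036,.24,0)
E
```

```text
neck (array([ 0.4778, -0.2266]), 339, 0.0021) skirt (array([ 0.474 , -0.2276]), 24, 0.0012)
13472 [0.36627138 0.38298745 0.3837903  0.38517144]
t 2.05 pos [ 0.4675 -0.2446  0.2606] shift [ 178.9 -144.3   20.5] turn [4.000e-04 3.000e-04 4.589e-01] yaw 26.3
```

View pics/wo.png

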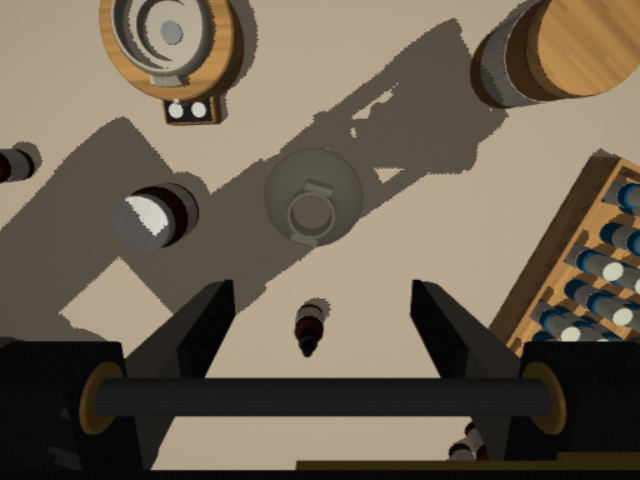

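The wrist view shows the outer cover at (313,200) with its grips at (318,188) and (303,240). The base is at the top left with its panel at (192,110). I'll measure the grip line and go over the base.

>>> {"op": "send_rows", "data": {"increments": [[[22,-18,5],[0,0,0.08]],[[50,-40,10],[0,0,0.17]],[[80,-65,20],[0,0,0.26]],[[112,-90,20],[0,0,0.35]],[[145,-117,20],[0,0,0.44]],[[170,-137,20],[0,0,0.459]],[[179,-144,20],[0,0,0.459]],[[179,-144,20],[0,0,0.459]]]}}

```text
t: 2.85
tool_pos: [0.5648, -0.0367, 0.2404]
orientation: [[1.0, -0.0, -0.0], [-0.0, -1.0, -0.0], [-0.0, 0.0, -1.0]]
wrist_force: [-0.2, 0.7, -0.4]
opening: 0.092
grip_force: 0.0
```

```bash
cat > grip.py <<'E'
import numpy as np
def gripline(P,c,zlo=.09,zhi=.124,r0=.0245,r1=.034):
    Q=P.reshape(-1,3);Q=Q[np.isfinite(Q[:,0])];D=Q[:,:2]-c;r=np.hypot(*D.T)
    D=D[(Q[:,2]>zlo)&(Q[:,2]<zhi)&(r>r0)&(r<r1)]
    a=np.arctan2(D[:,1],D[:,0]); return len(D),np.degrees(np.angle(np.exp(2j*a).mean()))/2,abs(np.exp(2j*a).mean()),np.histogram(np.degrees(a),bins=18,range=(-180,180))[0]
E
python3 - <<'E'
from h import *; from fit import circ; from grip import gripline
for n in ["scene0","side0","wo"]: print(n,gripline(np.load(n+".npz")["P"],(.4778,-.2272)))
im,d,P=cloud("wrist"); np.savez("wb.npz",im=im,P=P); cv2.imwrite("pics/wb.png",cv2.resize(im[:,:,::-1],(640,480)))
c=(.564,-.036)
print("base",circ(P,c,.01,.055,.062,.01),"collar in",circ(P,c,.076,.082,.0385,.006),"edge",circ(P,c,.05,.063,.061,.004))
Q=P.reshape(-1,3);Q=Q[np.isfinite(Q[:,0])]; D=Q[:,:2]-c; r=np.hypot(*D.T); m=(Q[:,2]>.024)&(Q[:,2]<.036)&(r>.064)&(r<.09); S=Q[m]; print("panel",m.sum(),S[:,:2].min(0),S[:,:2].max(0),S.mean(0))
a=D[m].mean(0); print("dir panel->axis",np.degrees(np.arctan2(-a[1],-a[0])))
m=(Q[:,2]>.066)&(Q[:,2]<.076)&(r>.0455)&(r<.053); b=np.arctan2(D[m][:,1],D[m][:,0]); print("lugs",m.sum(),np.degrees(np.angle(np.exp(2j*b).mean()))/2)
go(.501,.223,.2,24)
E
```

```text
scene0 (106, np.float64(7.718871676183754), np.float64(0.8315197151342332), array([ 5,  7,  2,  0,  0,  0,  0,  2, 33, 32, 21,  0,  0,  0,  0,  0,  0,
        4]))
side0 (53, np.float64(6.905366176465916), np.float64(0.7349370259666569), array([ 6,  5,  1,  0,  0,  0,  0,  0,  4,  2, 12,  1,  0,  0,  0,  0,  2,
       20]))
wo (204, np.float64(10.218787901488056), np.float64(0.8141855512150711), array([52, 45,  0,  0,  0,  0,  0,  0, 22,  0, 30,  2,  0,  0,  0,  0,  1,
       52]))
base (array([ 0.561 , -0.0324]), 103, 0.001) collar in (array([ 0.5613, -0.0345]), 702, 0.0017) edge (array([ 0.5605, -0.0352]), 1502, 0.0021)
panel 258 [ 0.47833569 -0.09622884] [ 0.51524985 -0.04359964] [ 0.4959889  -0.07220263  0.03173995]
dir panel->axis 28.026587596554613
lugs 138 21.73388021467622
t 2.9 pos [ 0.5643 -0.0375  0.2404] shift [ -63.5 -260.5   40.3] turn [ 4.000e-04  7.000e-04 -4.198e-01] yaw -0.05
```

View pics/wb.png

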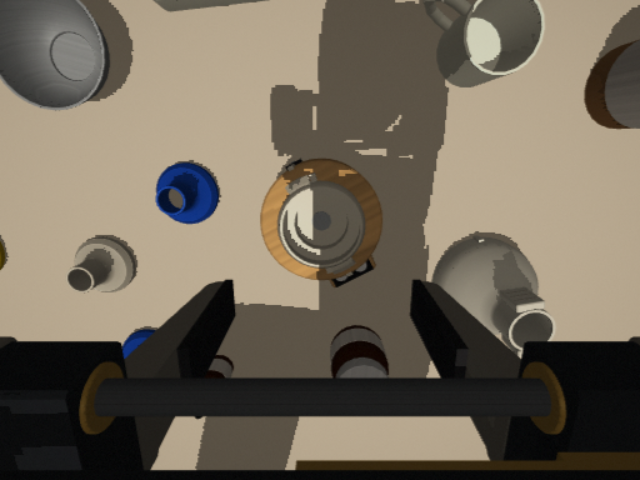

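Base centre is about (321,219) in the wrist view, with its panel at (352,270), so base +x is at a yaw of about 29°. The pale inner cover is at (100,265). I'll go over it keeping yaw 0.

>>> {"op": "send_rows", "data": {"increments": [[[-6,-25,5],[0,0,0]],[[-16,-65,10],[0,0,0]],[[-27,-110,20],[0,0,0]],[[-38,-155,30],[0,0,0]],[[-49,-200,40],[0,0,0]],[[-58,-240,40],[0,0,0]],[[-63,-260,40],[0,0,0]],[[-63,-260,40],[0,0,0]]], "grip": 60}}

```text
t: 3.7
tool_pos: [0.5016, 0.224, 0.2006]
orientation: [[1.0, 0.0, -0.0], [0.0, -1.0, -0.0], [-0.0, 0.0, -1.0]]
wrist_force: [0.5, -0.5, -0.9]
opening: 0.06
grip_force: 0.0
```

Run:
```python
from h import *; from fit import circ
im,d,P=cloud("wrist"); np.savez("wi.npz",im=im,P=P); cv2.imwrite("pics/wi.png",cv2.resize(im[:,:,::-1],(640,480)))
c=(.501,.223)
print("chimney",circ(P,c,.036,.05,.015,.008),"top",circ(P,c,.052,.058,.0142,.005),"rim",circ(P,c,.001,.008,.0335,.006))
Q=P.reshape(-1,3);S=Q[np.hypot(*(Q[:,:2]-c).T)<.02];print(np.percentile(S[:,2],[1,50,97]))
go(.501,.223,.034,0)
```

```text
chimney (array([0.4992, 0.2252]), 126, 0.0005) top (array([0.4978, 0.2249]), 177, 0.0007) rim (array([0.5038, 0.2249]), 162, 0.0033)
[-0.00055278  0.05410338  0.31723253]
t 3.75 pos [0.5019 0.2228 0.2006] shift [ -0.9  -0.3 166.6] turn [ 0.0007  0.0001 -0.0003] yaw -0.02
```

View pics/wi.png

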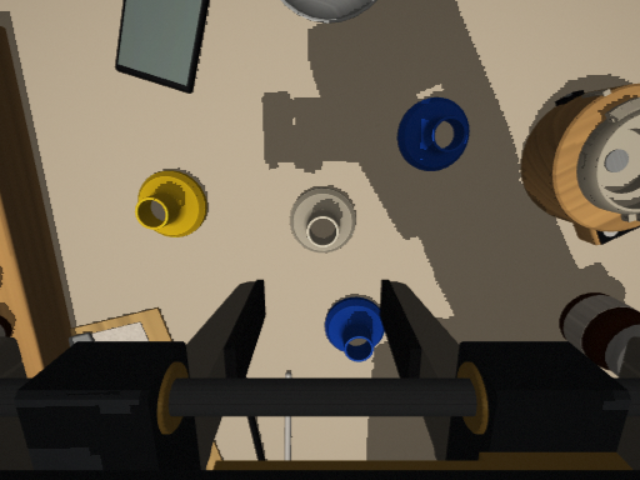

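The pale cover is in the middle, its chimney mouth at (323,232), between the blue and yellow look-alikes. I'll descend and grasp.

>>> {"op": "send_rows", "data": {"increments": [[[-1.5,-1,20],[0,0,0]],[[-1.5,-1,60],[0,0,0]],[[-1.5,-1,100],[0,0,0]],[[-1.5,-1,130],[0,0,0]],[[-1.5,-1,150],[0,0,0]],[[-1.5,-1,160],[0,0,0]],[[-1.5,-1,165],[0,0,0]],[[-1.5,-1,165],[0,0,0]]]}}

```text
t: 4.55
tool_pos: [0.5009, 0.224, 0.0358]
orientation: [[1.0, -0.002, 0.0], [-0.002, -1.0, -0.0], [0.0, 0.0, -1.0]]
wrist_force: [0.1, 0.1, -0.3]
opening: 0.0601
grip_force: 0.0
```

>>> {"op": "send_rows", "data": {"increments": [[[0,0,0],[0,0,0]],[[0,0,0],[0,0,0]],[[0,0,0],[0,0,0]],[[0,0,0],[0,0,0]],[[0,0,0],[0,0,0]],[[0,0,0],[0,0,0]]], "grip": 20, "force": 12}}

```text
t: 5.15
tool_pos: [0.5006, 0.2251, 0.036]
orientation: [[1.0, -0.001, 0.001], [-0.001, -1.0, 0.0], [0.001, -0.0, -1.0]]
wrist_force: [-0.9, -0.8, 5.6]
opening: 0.0294
grip_force: 12.0
```

>>> {"op": "send_rows", "data": {"increments": [[[0,0,-10],[0,0,0]],[[0,0,-30],[0,0,0]],[[0,0,-60],[0,0,0]],[[0,0,-100],[0,0,0]],[[0,0,-130],[0,0,0]],[[0,0,-145],[0,0,0]],[[0,0,-150],[0,0,0]],[[0,0,-150],[0,0,0]]]}}

```text
t: 5.95
tool_pos: [0.5005, 0.225, 0.1862]
orientation: [[1.0, -0.001, 0.001], [-0.001, -1.0, 0.0], [0.001, -0.0, -1.0]]
wrist_force: [-0.7, -0.1, -1.2]
opening: 0.0294
grip_force: 12.0
```

>>> {"op": "send_rows", "data": {"increments": [[[7,26,0],[0,0,0]],[[16,60,0],[0,0,0]],[[27,105,0],[0,0,0]],[[39,150,0],[0,0,0]],[[50,200,0],[0,0,0]],[[58,235,0],[0,0,0]],[[61,259,0],[0,0,0]],[[61,259,0],[0,0,0]]]}}

```text
t: 6.75
tool_pos: [0.5605, -0.0369, 0.184]
orientation: [[1.0, -0.004, -0.002], [-0.004, -1.0, -0.0], [-0.002, 0.0, -1.0]]
wrist_force: [-0.3, -0.2, -1.2]
opening: 0.0296
grip_force: 12.0
```

Run:
```python
from h import *; from fit import circ
im,d,P=cloud("wrist"); np.savez("wh.npz",im=im,P=P); cv2.imwrite("pics/wh.png",cv2.resize(im[:,:,::-1],(640,480)))
T=np.array(env.observe()["tool_pos"]); z0=T[2]-.036; c=T[:2]
print("chimney",circ(P,c,z0+.036,z0+.05,.015,.008),"top",circ(P,c,z0+.052,z0+.058,.0142,.005),"dome",circ(P,c,z0+.001,z0+.008,.0335,.006))
c=(.562,-.0355)
print("base",circ(P,c,.01,.055,.062,.01),"collar in",circ(P,c,.076,.082,.0385,.006),"edge",circ(P,c,.05,.063,.061,.004))
for n in ["scene","side"]:
    _,_,P=cloud(n);np.savez(n+"h.npz",P=P)
    print(n,"chimney",circ(P,T[:2],z0+.034,z0+.05,.015,.015),"base",circ(P,(.564,-.036),.01,.055,.062,.02))
go(.563,-.0355,.186,0)
```

```text
chimney (array([ 0.5594, -0.0359]), 997, 0.0019) top (array([ 0.5582, -0.0359]), 768, 0.0015) dome (array([ 0.5582, -0.0359]), 98, 0.0002)
base (array([ 0.5609, -0.0322]), 129, 0.0009) collar in (array([ 0.5623, -0.0343]), 677, 0.002) edge (array([ 0.5568, -0.0348]), 1898, 0.0029)
scene chimney (array([ 0.5618, -0.036 ]), 109, 0.0019) base (array([ 0.5638, -0.0365]), 357, 0.001)
side chimney (array([ 0.5611, -0.0315]), 43, 0.0018) base (array([ 0.5641, -0.036 ]), 397, 0.0015)
t 6.9 pos [ 0.5603 -0.0335  0.1845] shift [ 2.7  2.  -1.5] turn [-0.0005  0.0019 -0.0015] yaw -0.08
```

View pics/wh.png

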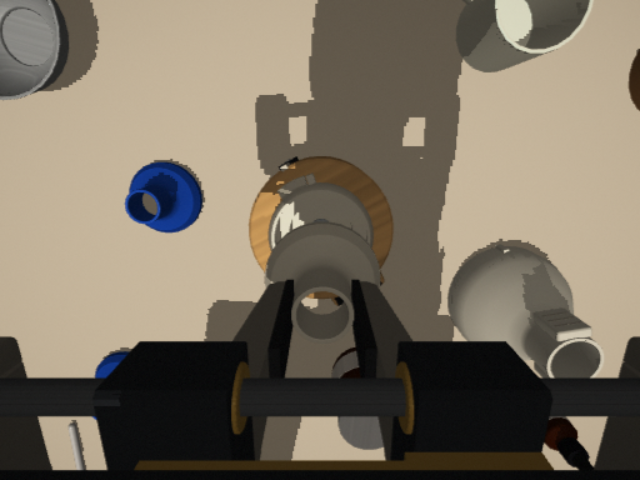

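Run:
```python
from h import *; from fit import circ
for k in range(3):
    im,d,P=cloud("wrist"); s=env.observe(); T=np.array(s["tool_pos"]); z0=T[2]-.036; c=T[:2]
    print("T",np.round(T,4),"top",circ(P,c,z0+.052,z0+.058,.0142,.005)[0]-c,"collar in",circ(P,(.562,-.035),.076,.082,.0385,.006)[0]-c,"base",circ(P,(.562,-.035),.01,.055,.062,.01)[0]-c,circ(P,(.562,-.035),.057,.063,.061,.003)[0]-c)
for n in ["scene","side"]:
    _,_,P=cloud(n)
    for w in (.008,.005): print(n,"top",circ(P,T[:2],z0+.05,z0+.06,.0142,w),"ch",circ(P,T[:2],z0+.034,z0+.052,.015,w),"dome",circ(P,T[:2],z0-.002,z0+.006,.0345,w),"base",circ(P,(.564,-.036),.01,.055,.062,w),)
print(np.round([env.observe()["tool_pos"] for _ in range(3)],4))
```

```text
T [ 0.5604 -0.0332  0.1848] top [-0.00242067  0.00067707] collar in [ 0.00197933 -0.00112293] base [0.00047933 0.00117707] [-0.00372067 -0.00112293]
T [ 0.5606 -0.033   0.1851] top [-0.00251709  0.00079171] collar in [ 0.00178291 -0.00130829] base [0.00028291 0.00109171] [-0.00391709 -0.00140829]
T [ 0.5607 -0.033   0.1852] top [-0.00243608  0.00098611] collar in [ 0.00166392 -0.00121389] base [0.00026392 0.00098611] [-0.00403608 -0.00131389]
scene top (array([ 0.5619, -0.0339]), 67, 0.0018) ch (array([ 0.5623, -0.0338]), 124, 0.002) dome (array([ 0.56  , -0.0341]), 16, 0.0004) base (array([ 0.5638, -0.0365]), 359, 0.0009)
scene top (array([ 0.5619, -0.0339]), 67, 0.0018) ch (array([ 0.5623, -0.0338]), 124, 0.002) dome (array([ 0.56  , -0.0341]), 16, 0.0004) base (array([ 0.5638, -0.0365]), 359, 0.0009)
side top (array([ 0.5604, -0.0332]), 40, 0.0024) ch (array([ 0.562 , -0.0307]), 54, 0.0017) dome (array([ 0.56073608, -0.03298611]), 6, 9) base (array([ 0.564 , -0.0361]), 396, 0.0015)
side top (array([ 0.5604, -0.0332]), 40, 0.0024) ch (array([ 0.562 , -0.0307]), 54, 0.0017) dome (array([ 0.56073608, -0.03298611]), 6, 9) base (array([ 0.564 , -0.0361]), 396, 0.0015)
[[ 0.561  -0.0332  0.1855]
 [ 0.561  -0.0332  0.1855]
 [ 0.561  -0.0332  0.1855]]
```

>>> {"op": "send_rows", "data": {"increments": [[[1,1,10],[0,0,0]],[[2.8,2.5,25],[0,0,0]],[[2.8,2.5,40],[0,0,0]],[[2.8,2.5,52],[0,0,0]],[[2.8,2.5,60],[0,0,0]],[[2.8,2.5,64],[0,0,0]],[[2.8,2.5,64],[0,0,0]],[[2.8,2.5,64],[0,0,0]]]}}

```text
t: 7.95
tool_pos: [0.5642, -0.0367, 0.1219]
orientation: [[1.0, -0.001, 0.001], [-0.001, -1.0, -0.0], [0.001, 0.0, -1.0]]
wrist_force: [0.8, -0.5, -0.0]
opening: 0.0295
grip_force: 12.0
```

Run:
```python
from h import *; from fit import circ
ims=[]
im,d,P=cloud("wrist"); s=env.observe(); T=np.array(s["tool_pos"]); z0=T[2]-.036; c=T[:2]
print("T",np.round(T,4),s["wrist_force"],"top",circ(P,c,z0+.052,z0+.058,.0142,.005)[0]-c,"collar in",circ(P,(.563,-.035),.076,.082,.0385,.006)[0]-c)
ims.append(im[130:330,150:390])
for n,sl in [("scene",(slice(170,270),slice(170,290))),("side",(slice(120,220),slice(190,310)))]:
    im,_,P=cloud(n); ims.append(cv2.resize(im[sl],(240,200),interpolation=2)); print(n,"top",circ(P,c,z0+.05,z0+.06,.0142,.006))
cv2.imwrite("pics/m1.png",cv2.resize(np.hstack(ims)[:,:,::-1],(800,222)))
```

```text
T [ 0.5643 -0.0367  0.1221] [ 0.89554427  0.1157083  -0.58150344] top [-0.00250396  0.00090154] collar in [-0.00190396  0.00240154]
scene top (array([ 0.5654, -0.0378]), 60, 0.0016)
side top (array([ 0.5645, -0.037 ]), 32, 0.002)
```

View pics/m1.png

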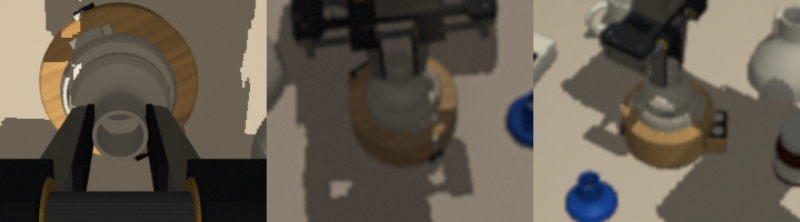

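The cover hangs just above the collar and looks centred in all three views (wrist crop about (120,110)). The fits agree on a shift of about 1 mm. I'll lower it.

>>> {"op": "send_rows", "data": {"increments": [[[-0.5,-1.2,2],[0,0,0]],[[-0.5,-1.2,6],[0,0,0]],[[-0.5,-1.2,10],[0,0,0]],[[-0.5,-1.2,14],[0,0,0]],[[-0.5,-1.2,18],[0,0,0]],[[-0.5,-1.2,21],[0,0,0]],[[-0.5,-1.2,24],[0,0,0]],[[-0.5,-1.2,24],[0,0,0]]]}}

```text
t: 8.9
tool_pos: [0.5631, -0.0355, 0.0971]
orientation: [[1.0, -0.001, -0.001], [-0.001, -1.0, 0.0], [-0.001, -0.0, -1.0]]
wrist_force: [-0.2, -0.8, -0.5]
opening: 0.0297
grip_force: 12.0
```

>>> {"op": "send_rows", "data": {"increments": [[[0,0,1],[0,0,0]],[[0,0,1.5],[0,0,0]],[[0,0,1.5],[0,0,0]]]}}

```text
t: 9.2
tool_pos: [0.5634, -0.0355, 0.0961]
orientation: [[1.0, -0.001, 0.0], [-0.001, -1.0, 0.0], [0.0, -0.0, -1.0]]
wrist_force: [-0.4, 0.3, -0.6]
opening: 0.0296
grip_force: 12.0
```

>>> {"op": "send_rows", "data": {"increments": [[[0,0,0],[0,0,0]],[[0,0,0],[0,0,0]],[[0,0,0],[0,0,0]],[[0,0,0],[0,0,0]],[[0,0,0],[0,0,0]]], "grip": 60}}

```text
t: 9.7
tool_pos: [0.5634, -0.0355, 0.0961]
orientation: [[1.0, -0.001, 0.0], [-0.001, -1.0, 0.0], [0.0, -0.0, -1.0]]
wrist_force: [0.7, -0.5, 0.3]
opening: 0.0598
grip_force: 0.0
```

>>> {"op": "send_rows", "data": {"increments": [[[0,0,-8],[0,0,0]],[[0,0,-25],[0,0,0]],[[0,0,-60],[0,0,0]],[[0,0,-100],[0,0,0]],[[0,0,-130],[0,0,0]],[[0,0,-150],[0,0,0]],[[0,0,-150],[0,0,0]],[[0,0,-150],[0,0,0]]]}}

```text
t: 10.5
tool_pos: [0.5633, -0.0355, 0.2461]
orientation: [[1.0, -0.001, 0.001], [-0.001, -1.0, -0.0], [0.001, 0.0, -1.0]]
wrist_force: [-0.6, -0.2, -0.2]
opening: 0.0603
grip_force: 0.0
```

Run:
```python
from h import *; from fit import circ
im,d,P=cloud("wrist"); np.savez("wp.npz",im=im,P=P); c=(.562,-.036)
print("top",circ(P,c,.108,.12,.0142,.005),"collar in",circ(P,c,.076,.082,.0385,.006))
Q=P.reshape(-1,3);S=Q[np.hypot(*(Q[:,:2]-c).T)<.022];S=S[S[:,2]<.15];print("top z",np.percentile(S[:,2],[90,97,99]))
for r in (.0145,):
    m=(np.abs(np.hypot(*(Q[:,:2]-circ(P,c,.108,.12,.0142,.005)[0]).T)-r)<.002)&(Q[:,2]>.105)&(Q[:,2]<.13); A=np.c_[Q[m][:,:2],np.ones(m.sum())]; print("tilt plane",m.sum(),np.linalg.lstsq(A,Q[m][:,2],rcond=None)[0][:2])
for n in ["scene","side"]:
    _,_,P=cloud(n); print(n,"top",circ(P,c,.109,.12,.0142,.006),"base",circ(P,c,.01,.055,.062,.01))
cv2.imwrite("pics/wp.png",im[100:384,100:412,::-1])
s=env.observe(); go(.4778,-.2275,.25,99,s)
```

```text
top (array([ 0.5608, -0.0345]), 240, 0.0008) collar in (array([ 0.5613, -0.0345]), 694, 0.0017)
top z [0.11412693 0.11494228 0.11546832]
tilt plane 254 [ 0.00184229 -0.00422485]
scene top (array([ 0.5641, -0.0368]), 59, 0.0011) base (array([ 0.5639, -0.0364]), 354, 0.0009)
side top (array([ 0.5633, -0.0349]), 43, 0.0011) base (array([ 0.5641, -0.036 ]), 402, 0.0015)
t 10.65 pos [ 0.5625 -0.0354  0.2446] shift [-84.5 192.2  -5.2] turn [-2.2000e-03  1.6000e-03 -1.7291e+00] yaw -0.07
```

View pics/wp.png

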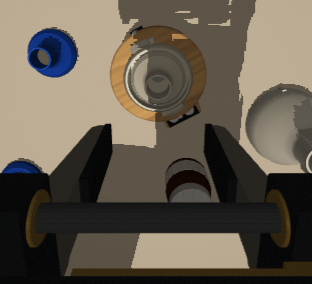

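The inner cover is seated: top at z 0.114, level, and centred in the collar at crop (158,85). Now to the outer cover.

>>> {"op": "send_rows", "data": {"increments": [[[-7,16,-2],[0,0,-0.14]],[[-17,40,-5],[0,0,-0.28]],[[-29,67,-5],[0,0,-0.42]],[[-43,97,-5],[0,0,-0.56]],[[-57,130,-5],[0,0,-0.7]],[[-70,160,-5],[0,0,-0.84]],[[-80,183,-5],[0,0,-0.98]],[[-84.5,192,-5],[0,0,-1.12]]], "grip": 91}}

```text
t: 11.45
tool_pos: [0.4772, -0.229, 0.2498]
orientation: [[0.433, 0.901, -0.002], [0.901, -0.433, 0.0], [-0.0, -0.002, -1.0]]
wrist_force: [-0.5, -0.4, 0.2]
opening: 0.0907
grip_force: 0.0
```

>>> {"op": "send_rows", "data": {"increments": [[[0,0,0],[0,0,-0.14]],[[0,0,0],[0,0,-0.28]],[[0,0,0],[0,0,-0.42]],[[0,0,0],[0,0,-0.55]],[[0,0,0],[0,0,-0.61]],[[0,0,0],[0,0,-0.61]],[[0,0,0],[0,0,-0.61]]]}}

```text
t: 12.15
tool_pos: [0.4783, -0.2272, 0.2503]
orientation: [[-0.155, 0.988, -0.001], [0.988, 0.155, 0.001], [0.001, -0.001, -1.0]]
wrist_force: [-0.7, -0.1, 0.5]
opening: 0.091
grip_force: 0.0
```

Run:
```python
from h import *; from fit import circ; from grip import gripline
im,d,P=cloud("wrist"); np.savez("wo2.npz",im=im,P=P); c=(.478,-.228)
n=circ(P,c,.088,.124,.0215,.006); print("neck",n,"skirt",circ(P,c,.003,.022,.057,.01))
Q=P.reshape(-1,3);Q=Q[np.isfinite(Q[:,0])]
S=Q[(np.hypot(*(Q[:,:2]-n[0]).T)<.034)&(Q[:,2]>.112)&(Q[:,2]<.13)]; print(len(S),np.percentile(S[:,2],[5,50,95]))
(cx,cy),wh,a=cv2.minAreaRect((S[:,:2]*1000).astype(np.float32)); print("rect",cx,cy,wh,a)
print(gripline(P,n[0],.112,.126))
cv2.imwrite("pics/wo2.png",im[130:330,130:390,::-1].repeat(2,0).repeat(2,1))
go(n[0][0],n[0][1],.2)
```

```text
neck (array([ 0.4736, -0.2259]), 1056, 0.0025) skirt (array([ 0.4735, -0.2277]), 53, 0.001)
731 [0.11453474 0.11950891 0.12113977]
rect 473.25079345703125 -227.34857177734375 (55.068450927734375, 42.71163558959961) 9.494969367980957
(191, np.float64(9.271472592422729), np.float64(0.8070669249538724), array([30, 35,  2,  0,  0,  0,  0,  6, 33, 24, 28,  0,  0,  0,  0,  0,  0,
       33]))
t 12.2 pos [ 0.4784 -0.2272  0.2505] shift [ 2.  -4.5 50.5] turn [0. 0. 0.] yaw 98.95
```

View pics/wo2.png

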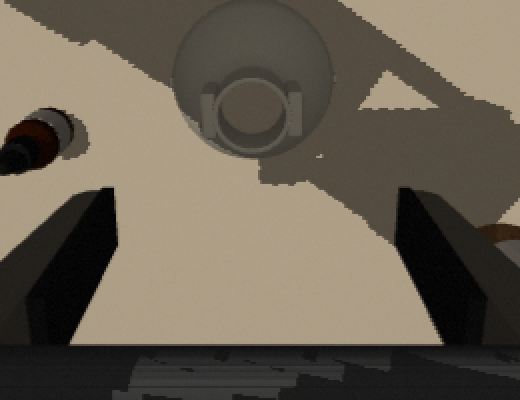

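The cover is seen from above with its grips at crop (208,115) and (295,108), level with the finger line: 9.4° against the tool's 9°. Descending.

>>> {"op": "send_rows", "data": {"increments": [[[0.5,-1,20],[0,0,0]],[[1,-2.5,55],[0,0,0]],[[1.5,-2.5,95],[0,0,0]],[[1.5,-2.5,125],[0,0,0]],[[1.5,-2.5,145],[0,0,0]],[[1.5,-2.5,157],[0,0,0]],[[1.5,-2.5,163],[0,0,0]],[[1.5,-2.5,163],[0,0,0]]]}}

```text
t: 13.0
tool_pos: [0.4759, -0.2263, 0.0879]
orientation: [[-0.157, 0.988, -0.0], [0.988, 0.157, 0.0], [0.0, -0.0, -1.0]]
wrist_force: [-0.7, 0.1, 0.1]
opening: 0.091
grip_force: 0.0
```

>>> {"op": "send_rows", "data": {"increments": [[[0,0,0],[0,0,0]],[[0,0,0],[0,0,0]],[[0,0,0],[0,0,0]],[[0,0,0],[0,0,0]],[[0,0,0],[0,0,0]],[[0,0,0],[0,0,0]],[[0,0,0],[0,0,0]]], "grip": 45, "force": 20}}

```text
t: 13.7
tool_pos: [0.4761, -0.2264, 0.0884]
orientation: [[-0.157, 0.988, 0.0], [0.988, 0.157, -0.0], [-0.0, 0.0, -1.0]]
wrist_force: [-1.8, 0.8, 5.2]
opening: 0.0559
grip_force: 19.9
```

Run:
```python
from h import *; from fit import circ
s=env.observe(); R=np.array(s["orientation"]); T=np.array(s["tool_pos"]); print(np.round(T,4),s["wrist_force"],s["opening"],s["grip_force"])
im,d,P=cloud("wrist"); c=T[:2]
Q=P.reshape(-1,3);Q=Q[np.isfinite(Q[:,0])]
print("wrist nk",circ(P,c,.112,.124,.0205,.004))
for n in ["scene","side"]:
    _,_,P=cloud(n); k=circ(P,c,.003,.02,.057,.012); print(n,k,"tool xy",(R.T@np.r_[k[0]-c,0])[:2]*1000)
```

```text
[ 0.4761 -0.2264  0.0884] [-1.83549993  0.83940457  5.16334887] 0.05591575934001714 19.937227964401245
wrist nk (array([ 0.4743, -0.2262]), 2894, 0.0022)
scene (array([ 0.4775, -0.2293]), 143, 0.0013) tool xy [-3.10565519  0.922972  ]
side (array([ 0.4777, -0.2285]), 139, 0.0016) tool xy [-2.34708857  1.24635517]
```

>>> {"op": "send_rows", "data": {"increments": [[[0,0,-5],[0,0,0]],[[0,0,-20],[0,0,0]],[[0,0,-45],[0,0,0]],[[0,0,-75],[0,0,0]],[[0,0,-105],[0,0,0]],[[0,0,-125],[0,0,0]],[[0,0,-132],[0,0,0]],[[0,0,-132],[0,0,0]]]}}

```text
t: 14.65
tool_pos: [0.4762, -0.2264, 0.2206]
orientation: [[-0.157, 0.988, 0.001], [0.988, 0.157, -0.001], [-0.001, 0.001, -1.0]]
wrist_force: [0.3, -0.4, -2.2]
opening: 0.0557
grip_force: 19.9
```

>>> {"op": "send_rows", "data": {"increments": [[[10,7,0],[0,0,-0.06]],[[33,22,0],[0,0,-0.18]],[[60,40,0],[0,0,-0.3]],[[90,60,0],[0,0,-0.42]],[[120,80,0],[0,0,-0.54]],[[148,99,0],[0,0,-0.66]],[[168,112,0],[0,0,-0.78]],[[174.5,116.5,0],[0,0,-0.88]]]}}

```text
t: 15.45
tool_pos: [0.5634, -0.0333, 0.218]
orientation: [[-0.865, 0.502, -0.003], [0.502, 0.865, 0.001], [0.003, -0.001, -1.0]]
wrist_force: [-0.8, 0.2, -1.3]
opening: 0.0562
grip_force: 19.9
```

>>> {"op": "send_rows", "data": {"increments": [[[0,0,0],[0,0,-0.1]],[[0,0,0],[0,0,-0.2]],[[0,0,0],[0,0,-0.3]],[[0,0,0],[0,0,-0.36]],[[0,0,0],[0,0,-0.36]],[[0,0,0],[0,0,-0.36]],[[0,0,0],[0,0,-0.36]]]}}

```text
t: 16.15
tool_pos: [0.5632, -0.0356, 0.2194]
orientation: [[-0.985, 0.173, -0.001], [0.173, 0.985, 0.0], [0.001, -0.0, -1.0]]
wrist_force: [-0.7, 0.9, -1.3]
opening: 0.0559
grip_force: 19.9
```

```bash
cat > rel.py <<'E'
from h import *; from fit import circ
def rel():
    s=env.observe(); R=np.array(s["orientation"]); T=np.array(s["tool_pos"]); z0=T[2]-.0885; print("t",s["t"],np.round(T,4),"yaw",np.degrees(np.arctan2(R[1,0],R[0,0])),"F",np.round(s["wrist_force"],1),"open",s["opening"],"rim z",z0)
    for n in ["scene","side"]:
        im,_,P=cloud(n); k=circ(P,T[:2],z0+.003,z0+.021,.057,.012); b=circ(P,(.5636,-.036),.01,.055 if z0>.07 else .05,.062,.01); d=np.r_[b[0]-k[0],0]
        print(n,"skirt",k,"neck",circ(P,T[:2],z0+.05,z0+.085,.0275,.02)[1],"base",b,"need world",d[:2]*1000,"tool",np.round((R.T@d)[:2]*1000,1))
E
python3 - <<'E'
from rel import *
rel()
im,d,P=cloud("wrist"); cv2.imwrite("pics/wc.png",im[:,:,::-1]); np.savez("wc.npz",im=im,P=P)
E
```

```text
t 16.15 [ 0.5632 -0.0356  0.2194] yaw 170.01346376660769 F [-0.7  0.9 -1.3] open 0.05587610701879444 rim z 0.1308841940191797
scene skirt (array([ 0.5659, -0.0369]), 195, 0.0009) neck 358 base (array([ 0.5639, -0.0365]), 351, 0.0009) need world [-2.   0.4] tool [2. 0.]
side skirt (array([ 0.5667, -0.0358]), 174, 0.0012) neck 238 base (array([ 0.5641, -0.0359]), 403, 0.0015) need world [-2.6 -0.1] tool [ 2.5 -0.5]
```

>>> {"op": "send_rows", "data": {"increments": [[[1,0,4],[0,0,0]],[[2,0,12],[0,0,0]],[[2.3,-0.2,22],[0,0,0]],[[2.3,-0.2,31],[0,0,0]],[[2.3,-0.2,37],[0,0,0]],[[2.3,-0.2,40],[0,0,0]],[[2.3,-0.2,40],[0,0,0]],[[2.3,-0.2,40],[0,0,0]]]}}

```text
t: 17.1
tool_pos: [0.5614, -0.0355, 0.1802]
orientation: [[-0.985, 0.172, 0.0], [0.172, 0.985, -0.0], [-0.0, 0.0, -1.0]]
wrist_force: [-0.2, -0.9, -1.0]
opening: 0.0558
grip_force: 19.9
```

Run:
```python
from rel import *
rel()
```

```text
t 17.1 [ 0.5614 -0.0355  0.1802] yaw 170.0988067231308 F [-0.2 -0.9 -1. ] open 0.05577676078158111 rim z 0.09171984210812795
scene skirt (array([ 0.5643, -0.0369]), 188, 0.0011) neck 322 base (array([ 0.5638, -0.0365]), 360, 0.001) need world [-0.5  0.4] tool [0.6 0.3]
side skirt (array([ 0.5652, -0.0358]), 154, 0.0012) neck 219 base (array([ 0.564, -0.036]), 396, 0.0015) need world [-1.2 -0.2] tool [ 1.1 -0.4]
```

>>> {"op": "send_rows", "data": {"increments": [[[0.7,0,2],[0,0,0]],[[0.7,0,5],[0,0,0]],[[0.7,0,9],[0,0,0]],[[0.7,0,13],[0,0,0]],[[0.7,0,17],[0,0,0]],[[0.7,0,20],[0,0,0]],[[0.7,0,22],[0,0,0]],[[0.7,0,22],[0,0,0]]]}}

```text
t: 18.0
tool_pos: [0.5604, -0.0353, 0.1577]
orientation: [[-0.985, 0.172, -0.001], [0.172, 0.985, 0.0], [0.001, -0.0, -1.0]]
wrist_force: [-0.1, -0.1, -1.3]
opening: 0.056
grip_force: 19.9
```

>>> {"op": "send_rows", "data": {"increments": [[[0,0,2],[0,0,0]],[[0,0,4],[0,0,0]],[[0,0,6],[0,0,0]],[[0,0,8],[0,0,0]],[[0,0,8],[0,0,0]],[[0,0,8],[0,0,0]]]}}

```text
t: 18.6
tool_pos: [0.5605, -0.0353, 0.15]
orientation: [[-0.985, 0.172, -0.0], [0.172, 0.985, 0.0], [0.0, 0.0, -1.0]]
wrist_force: [-0.3, 0.8, -1.6]
opening: 0.0559
grip_force: 19.9
```

Run:
```python
from rel import *
rel()
```

```text
t 18.6 [ 0.5605 -0.0353  0.15  ] yaw 170.09938203612467 F [-0.3  0.8 -1.6] open 0.055877910199166624 rim z 0.061506506468504224
scene skirt (array([ 0.5637, -0.0368]), 183, 0.0013) neck 303 base (array([ 0.5639, -0.0364]), 313, 0.001) need world [0.2 0.4] tool [-0.1  0.4]
side skirt (array([ 0.564 , -0.0356]), 148, 0.0012) neck 212 base (array([ 0.564, -0.036]), 356, 0.0016) need world [ 0.  -0.4] tool [-0.1 -0.4]
```

>>> {"op": "send_rows", "data": {"increments": [[[0,0,0.7],[0,0,0]],[[0,0,1.3],[0,0,0]],[[0,0,1.3],[0,0,0]],[[0,0,1.3],[0,0,0]]]}}

```text
t: 19.1
tool_pos: [0.5605, -0.0353, 0.1488]
orientation: [[-0.985, 0.172, 0.0], [0.172, 0.985, -0.0], [-0.0, -0.0, -1.0]]
wrist_force: [0.7, -0.3, -1.6]
opening: 0.0563
grip_force: 19.9
```

>>> {"op": "send_rows", "data": {"increments": [[[0,0.1,0],[0,0,0.05]],[[0,0.4,0],[0,0,0.15]],[[-0.1,0.6,0],[0,0,0.25]],[[-0.1,0.8,0],[0,0,0.35]],[[-0.2,1.0,0],[0,0,0.45]],[[-0.4,1.3,0],[0,0,0.55]],[[-0.5,1.4,0],[0,0,0.65]],[[-0.6,1.6,0],[0,0,0.72]]]}}

```text
t: 19.9
tool_pos: [0.5614, -0.0338, 0.1488]
orientation: [[-0.624, 0.781, 0.0], [0.781, 0.624, 0.0], [-0.0, 0.0, -1.0]]
wrist_force: [0.6, -0.3, -1.3]
opening: 0.0561
grip_force: 19.9
```

Run:
```python
from rel import *
rel(); print(env.observe()["torque"])
```

```text
t 19.9 [ 0.5614 -0.0338  0.1488] yaw 128.62102128265587 F [ 0.6 -0.3 -1.3] open 0.05612353075535449 rim z 0.060284962429409644
scene skirt (array([ 0.564 , -0.0362]), 182, 0.0013) neck 289 base (array([ 0.5639, -0.0365]), 308, 0.0009) need world [-0.1 -0.3] tool [-0.2 -0.3]
side skirt (array([ 0.5642, -0.0355]), 159, 0.0014) neck 217 base (array([ 0.5639, -0.036 ]), 360, 0.0016) need world [-0.3 -0.5] tool [-0.2 -0.5]
[-0.02201566 -0.15016032  0.01364244]
```

>>> {"op": "send_rows", "data": {"increments": [[[0,0.1,0],[0,0,0.05]],[[0,0.1,0],[0,0,0.1]],[[-0.1,0.1,0],[0,0,0.14]],[[-0.1,0.1,0],[0,0,0.17]],[[-0.1,0.1,0],[0,0,0.17]],[[-0.1,0.1,0],[0,0,0.17]]]}}

```text
t: 20.6
tool_pos: [0.5615, -0.0339, 0.1488]
orientation: [[-0.488, 0.873, -0.0], [0.873, 0.488, 0.0], [0.0, -0.0, -1.0]]
wrist_force: [0.3, 0.2, -2.0]
opening: 0.0557
grip_force: 19.9
```

Run:
```python
from rel import *
rel(); print(env.observe()["torque"])
P=np.load("wb.npz")["P"];im=np.load("wb.npz")["im"]
Q=P.reshape(-1,3);ok=np.isfinite(Q[:,0]);c=np.array([.5612,-.0345])
D=Q[:,:2]-c;r=np.hypot(*D.T)
m=ok&(Q[:,2]>.026)&(Q[:,2]<.036)&(r>.066)&(r<.09)
print(cv2.minAreaRect((Q[m][:,:2]*1000).astype(np.float32)))
```

```text
t 20.6 [ 0.5615 -0.0339  0.1488] yaw 119.1960708382386 F [ 0.3  0.2 -2. ] open 0.05574082913408577 rim z 0.06025050696757617
scene skirt (array([ 0.5636, -0.0362]), 167, 0.0012) neck 273 base (array([ 0.5638, -0.0365]), 315, 0.001) need world [ 0.2 -0.3] tool [-0.4  0. ]
side skirt (array([ 0.5639, -0.0355]), 168, 0.0014) neck 218 base (array([ 0.564, -0.036]), 356, 0.0015) need world [ 0.1 -0.5] tool [-0.5 -0.2]
[-0.0022543  -0.07869793  0.03294694]
((494.8081970214844, -70.13378143310547), (14.04142951965332, 55.75312042236328), 31.671478271484375)
```

>>> {"op": "send_rows", "data": {"increments": [[[0,0,0],[0,0,0.02]],[[0,0,0],[0,0,0.04]],[[0,0,0],[0,0,0.05]],[[0,0,0],[0,0,0.05]]]}}

```text
t: 21.1
tool_pos: [0.5616, -0.0339, 0.1488]
orientation: [[-0.443, 0.897, 0.0], [0.897, 0.443, -0.0], [-0.0, -0.0, -1.0]]
wrist_force: [0.2, 0.5, -1.1]
opening: 0.0558
grip_force: 20.3
```

```bash
python3 -c "
from rel import *
rel(); print(env.observe()['torque'])"
```

```text
t 21.1 [ 0.5616 -0.0339  0.1488] yaw 116.2943493964272 F [ 0.2  0.5 -1.1] open 0.055793152427093984 rim z 0.06030532254950416
scene skirt (array([ 0.5634, -0.0367]), 158, 0.0012) neck 271 base (array([ 0.5638, -0.0366]), 306, 0.001) need world [0.4 0.1] tool [-0.1  0.4]
side skirt (array([ 0.5641, -0.0356]), 164, 0.0014) neck 213 base (array([ 0.5641, -0.036 ]), 348, 0.0015) need world [ 0.  -0.4] tool [-0.4 -0.2]
[-0.09012554 -0.13851782  1.01859002]
```

The stop is reached: 1 Nm of reaction at a grip yaw of about 27–28°. I'll relax, release and lift.

>>> {"op": "send_rows", "data": {"increments": [[[0,0,0.3],[0,0,-0.015]],[[0,0,0.3],[0,0,-0.025]],[[0,0,0.3],[0,0,-0.025]]]}}

```text
t: 21.5
tool_pos: [0.5616, -0.0338, 0.1485]
orientation: [[-0.464, 0.886, 0.0], [0.886, 0.464, 0.0], [0.0, 0.0, -1.0]]
wrist_force: [0.1, 0.3, -1.3]
opening: 0.0561
grip_force: 19.9
```

>>> {"op": "send_rows", "data": {"increments": [[[0,0,0],[0,0,0]],[[0,0,0],[0,0,0]],[[0,0,0],[0,0,0]],[[0,0,0],[0,0,0]],[[0,0,0],[0,0,0]]], "grip": 88}}

```text
t: 22.0
tool_pos: [0.5616, -0.0338, 0.1485]
orientation: [[-0.464, 0.886, 0.0], [0.886, 0.464, 0.0], [0.0, 0.0, -1.0]]
wrist_force: [0.6, 0.7, 0.0]
opening: 0.088
grip_force: 0.0
```

>>> {"op": "send_rows", "data": {"increments": [[[0,0,-10],[0,0,0]],[[0,0,-30],[0,0,0]],[[0,0,-60],[0,0,0]],[[0,0,-90],[0,0,0]],[[0,0,-110],[0,0,0]],[[0,0,-120],[0,0,0]],[[0,0,-120],[0,0,0]]]}}

```text
t: 22.7
tool_pos: [0.5623, -0.0339, 0.2701]
orientation: [[-0.464, 0.886, 0.003], [0.886, 0.464, -0.0], [-0.001, 0.002, -1.0]]
wrist_force: [-1.5, 0.2, 0.1]
opening: 0.088
grip_force: 0.0
```

Run:
```python
from h import *; from fit import circ; from grip import gripline
im,d,P=cloud("wrist"); c=np.array((.562,-.036))
Q=P.reshape(-1,3);Q=Q[np.isfinite(Q[:,0])]
S=Q[(np.hypot(*(Q[:,:2]-c).T)<.036)&(Q[:,2]>.172)&(Q[:,2]<.19)]; print(len(S),np.percentile(S[:,2],[5,50,95]))
print("rect",cv2.minAreaRect((S[:,:2]*1000).astype(np.float32)))
ims=[im[130:330,130:390]]
for n,sl in [("scene",(slice(150,250),slice(165,295))),("side",(slice(110,210),slice(190,320)))]:
    im,_,P=cloud(n); ims.append(cv2.resize(im[sl],(260,200),interpolation=2)); print(n,circ(P,c,.063,.08,.057,.012),circ(P,c,.01,.05,.062,.01))
cv2.imwrite("pics/fin.png",np.hstack(ims)[:,:,::-1]); print(env.observe()["t"],env.observe()["wrist_force"])
```

```text
976 [0.17381475 0.17941476 0.1811041 ]
rect ((559.9390258789062, -34.56145477294922), (55.19105529785156, 42.34274673461914), 28.915943145751953)
scene (array([ 0.5639, -0.0365]), 166, 0.0014) (array([ 0.5638, -0.0365]), 310, 0.001)
side (array([ 0.5639, -0.0357]), 159, 0.0014) (array([ 0.5639, -0.0359]), 357, 0.0016)
22.85 [ 0.30681662 -0.10566831 -0.1281156 ]
```

View pics/fin.png

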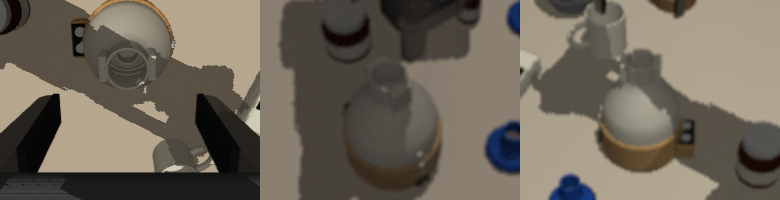

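The cover is down and centred to within about 0.2 mm in both fixed cameras. Its top is at 0.180 m and the grips are at 28.9°, in line with the panel at crop (80,40) and the inlet. The arm is clear, so I'm handing in.

```bash
python3 -c "
from workcell import ticket
print(ticket.sign_off())"
```

```text
the job is handed in; nothing more can be done
None
```

The inner cover is seated on the ledge, and the outer cover is down, turned clockwise to the stop with its grips in line with the button panel, and the job is handed in; no verdict came back.

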